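# Pack the tagged truckles and lock the tray with its keeper comb

## Robot

A 7-joint arm with a two-finger parallel gripper is mounted at the origin on the work surface. World frame = base frame: x ahead of the robot, y to its left, z up, the work surface at z = 0. Lengths are in m, angles in rad, forces in N, time in s.
With the tool pointing down it reaches from about 0.4 to 0.9 m from the base axis. Payload 5.5 kg.
Tool frame: the origin (TCP) lies on the centre line of the jaws, within the pads' length; the fingertips stand 19 mm ahead of it and the grasp point (between the pads) is the TCP; z points along the fingers, y is the line along which they close (so a half turn about z gives the same grasp; the last joint's range is limited). The gripper opens to 85 mm and grips with 20 to 120 N. Pads are 22 mm wide; open, the fingers measure 114 mm over their backs; the gripper's body (76 mm by 85 mm) begins 54 mm behind the grasp point. The pads swing forward as they close: fully open they stand 13 mm farther back than shut.
Start: joints at [-0.84, 0.501, -0.427, 1.55, 0.221, 1.138, -0.21], TCP at [0.293, 0.58, 0.25] pointing down, gripper open.
Joint ranges: [-2.88, 2.88], [-0.31, 2.03], [-1.54, 1.56], [0.2, 2.42], [-1.41, 4.55], [0.19, 2.02], [-2.57, 2.57]. Speed limits (rad/s): [2.57, 2.57, 3.14, 3.14, 3.14, 3.14, 3.14].

## Interface

Orientations are given as a unit quaternion [x, y, z, w].
In Python, from cell import arm, viewer, workorder gives the robot as it stands.
- The arm moves only by the tool step_arm, never from a script. Its argument "deltas" is a list of rows, each a list of 5 numbers: the opening, from -1 (shut) to 1 (fully open), then the shift along the world's x, y, z in units of 40 mm (1.0 is 40 mm), then the turn about the world's z in units of 5 degrees (1.0 is 5 degrees). A call has 1 to 10 rows; each row shifts and turns the commanded pose from where the row before left it; what a row does not reach is not made up. A row lasts 1/10 s, in which the tool goes at most 50 mm and 8.59 degrees, less where a joint would pass 70% of its speed; a pose out of reach is approached as far as the arm can. A call is refused whole if a number of a shift passes 1 or a number of a turn 1, either way. A call with a gripper value outside its range is refused whole. The fingers move at their own pace and stop on an object; the grip force is fixed at half the most. Time passes only in rows, so rows that do not move let the fingers close. It gives the time, the measured TCP pose, the force, the opening and the grip force at its end, in the units of the state.
- arm.read_state(): the state, without advancing time (a new reading comes with each control period).
- viewer.grab_frame(name): name is "scene" or "top" or "wrist"; returns a dict with "image" (420x560x3 uint8, blue, green, red), "z_map" (420x560 float32, m along the optical axis (not along the pixel's ray), 0 where there is no reading), "vfov" (degrees; the focal length in pixels is half the picture's height over the tangent of half this angle, whatever the lens; pixels are square), "cx", "cy" (the principal point, pixels), "xyz" and "orientation" of the camera in the world. Camera axes: x right, y up, looking along -z (the intrinsics and any distortion apply to the point x, -y, -z); pixel columns grow to the right and rows downward; lengths in m; the calibration is good to about 2 mm. A picture is of the moment at which its call begins.
- workorder.close_job(): hands the job in; it is judged then, once.
The state is a dict: "time": time; "qpos": joint angles; "dq": joint speeds; "effort": joint torques, N m; "position": TCP position; "orientation": TCP orientation; "ft_force": force on the tool from outside, world axes, zero at the start; "torque": the same for the moment, N m; "opening": finger opening in m; "grasp_force": force on a finger pad.
Only numpy, scipy, OpenCV 4.12 (cv2) and the standard library are available. Lean on these libraries where they do the work, as an engineer would, in place of code of your own. Each camera call takes 0.05 s, during which the arm holds its last target. There are 200 camera calls.

## Task

Pack the despatch tray: set the blue-, green- and white-tagged cheeses gently upright, each centred on the tray pad of its own colour, and leave the red-tagged and the untagged cheese where they stand. When all three are in, close the tray by lowering the orange keeper comb, centred along the tray's row of upright fins, so that its fins slide down between them to the tray floor, and leave it standing there.

Things in the scene. Friction and masses are not known exactly. Their poses are not given: they have to be found in the camera images.
- truckle_blue: cheese, an ochre-brown upright cylinder, 56 mm diameter, 56 mm tall, 150 g, standing on the table; a round blue tag, 26 mm across, on its top. Origin: centre of its underside, z up. Goes on the blue pad.
- truckle_green: cheese, an ochre-brown upright cylinder, 56 mm diameter, 56 mm tall, 150 g, standing on the table; a round green tag, 26 mm across, on its top. Origin: centre of its underside, z up. Goes on the green pad.
- truckle_white: cheese, an ochre-brown upright cylinder, 56 mm diameter, 56 mm tall, 150 g, standing on the table; a round white tag, 26 mm across, on its top. Origin: centre of its underside, z up. Goes on the white pad.
- truckle_red: cheese, an ochre-brown upright cylinder, 56 mm diameter, 56 mm tall, 150 g, standing on the table; a round red tag, 26 mm across, on its top. Origin: centre of its underside, z up. Held back: stays where it is.
- truckle_plain: cheese, an ochre-brown upright cylinder, 56 mm diameter, 56 mm tall, 150 g, standing on the table; no tag on its top. Origin: centre of its underside, z up. Not graded: stays where it is.
- keeper: Orange comb, black grip tab, 140 g, standing on its fins. Origin: centre of its underside (fin tips); y along the bar, z up; either way round is the same. Five fins 6 mm thick (y), 30 mm wide (x), 30 mm long, at y = 0, ±28, ±56 mm; bar 30 (x) by 146 mm (y), 30 to 40 mm up; grip tab in the middle 16 (x) by 36 mm (y), 40 to 70 mm up.
- tray: Dark steel tray, fixed, 156 (x) by 264 mm (y), floor 4 mm thick, walls 20 mm high on +x and both y sides. Six bright upright fins, 30 (x) by 6 mm (y), tops at 30 mm, in a row at x = -48, y = ±14, ±42, ±70 mm. Keeper's place: x = -48, y = 0, bar along y, its fins on the tray floor with 8 mm play each way. Origin: centre of underside; x from fins to pads, z up.
- pad_blue: Thin flat blue disc, 64 mm diameter, 2 mm thick, fixed on the tray floor: place of the blue-tagged cheese. Origin: centre of its underside, 4 mm above the table. It takes any of three places in the tray frame: x = +30, y = -82, 0 or +82 mm; this changes from start to start.
- pad_green: Thin flat green disc, 64 mm diameter, 2 mm thick, fixed on the tray floor: place of the green-tagged cheese. Origin: centre of its underside, 4 mm above the table. It takes any of three places in the tray frame: x = +30, y = -82, 0 or +82 mm; this changes from start to start.
- pad_white: Thin flat white disc, 64 mm diameter, 2 mm thick, fixed on the tray floor: place of the white-tagged cheese. Origin: centre of its underside, 4 mm above the table. It takes any of three places in the tray frame: x = +30, y = -82, 0 or +82 mm; this changes from start to start.
Not all that is in view belongs to the job. What is shaped like the truckle_green but pink or purple is not meant.

How it is judged:
On the way, in this order (a step that is already met when the one before it is completed fails the run):
1. the three tagged cheeses stand on the pads of their own colours, before the keeper is in (horizontal distance between truckle_blue and pad_blue below 0.014 m and z of each of truckle_blue, truckle_green, truckle_white in the frame of tray below 0.011 m and angle between each of truckle_blue, truckle_green, truckle_white's own z axis and vertical below 0.1 rad and linear speed of each of truckle_blue, truckle_green, truckle_white below 0.03 m/s and horizontal distance between truckle_green and pad_green below 0.014 m and horizontal distance between truckle_white and pad_white below 0.014 m), for 0.2 s.
2. the keeper stands on the tray floor with its fins between the tray's fins (z of keeper in the frame of tray between 0 and 0.009 m and y of keeper in the frame of tray between -0.013 and 0.013 m and x of keeper in the frame of tray between -0.062 and -0.034 m and angle between the y axis of keeper and the y axis of tray, either way round below 0.2 rad and angle between keeper's own z axis and vertical below 0.1 rad and linear speed of keeper below 0.03 m/s), for 0.2 s.
At the end, for the whole second after the job is handed in: Tagged cheeses upright (0.1 rad) on the tray, within 14 mm of their own colour's pad centre; keeper upright on the tray floor, fins interlaced (13 mm along, 14 mm across the row, 0.2 rad); red-tagged and untagged cheeses within 12 mm of their starts; all at rest (all of step 1 and all of step 2 and distance of each of truckle_red, truckle_plain from where it was at the start of the episode below 0.012 m); the robot touches nothing.
It fails at once if a look-alike cheese (red-tagged or untagged) is shifted by over 20 mm (distance of any of truckle_red, truckle_plain from where it was at the start of the episode above 0.02 m).
It fails at once if a cheese or the keeper is dropped from a height (falls free of the fingers faster than 0.7 m/s, about 25 mm of drop) ((linear speed of truckle_blue above 0.7 m/s and contact force between the fingers and truckle_blue below 0.05 N) or (linear speed of truckle_green above 0.7 m/s and contact force between the fingers and truckle_green below 0.05 N) or (linear speed of truckle_white above 0.7 m/s and contact force between the fingers and truckle_white below 0.05 N) or (linear speed of keeper above 0.7 m/s and contact force between the fingers and keeper below 0.05 N)).
It also fails if it takes over 112 s, if anything falls off the work surface, if the arm or the gripper's body presses on something with over 40 N, if the wrist force passes 120 N, or if a joint passes its speed limit or range.

## Working session

There is one attempt and no reset: what is moved stays moved. The work goes in short steps, Python scripts to look and compute and a tool call to move; the robot and the scene stay as the last step left them, time stands still between calls to the robot, and variables do not carry over. Pictures are saved under pics/ and viewed, at most 14 in all, crops included, and the job is handed in when it is done.

Besides the shell and the picture viewer there is one more tool, called after "Request:" as name(argument=value, ...), one argument or row to a line, values as JSON. step_arm: Moves the arm, as the interface text tells. Its arguments: {"type":"object","properties":{"deltas":{"type":"array"}},"required":["deltas"]}

```bash
mkdir -p pics; ls; cat > h.py <<'E'
import numpy as np,cv2
from scipy.spatial.transform import Rotation as R
from cell import arm,viewer,workorder
def grab(n,save=None):
    f=viewer.grab_frame(n)
    if save: cv2.imwrite('pics/'+save+'.png',f['image'])
    np.save('/tmp/'+n+'.npy',f,allow_pickle=True)
    return f
def load(n): return np.load('/tmp/'+n+'.npy',allow_pickle=True).item()
def ray(f,u,v):
    fl=f['image'].shape[0]/2/np.tan(np.radians(f['vfov'])/2)
    d=np.array([(u-f['cx'])/fl,-(v-f['cy'])/fl,-1.])
    return R.from_quat(f['orientation']).apply(d),np.array(f['xyz'])
def px(f,u,v,z=None):
    d,o=ray(f,u,v)
    t=f['z_map'][int(round(v)),int(round(u))] if z is None else (z-o[2])/d[2]
    return o+t*d
E
python3 - <<'E'
from h import *
for n in('scene','top','wrist'):
    f=grab(n,n+'0'); print(n,{k:v for k,v in f.items() if k not in('image','z_map')})
print(arm.read_state())
E
```

```text
pics
scene {'vfov': 44.77811117107551, 'cx': 282.3903009426311, 'cy': 218.53188299237573, 'xyz': array([ 1.13131429, -0.27577903,  0.92496783]), 'orientation': array([0.2701903 , 0.1620198 , 0.50106144, 0.80602991])}
top {'vfov': 56.08652271253767, 'cx': 278.8205772773986, 'cy': 209.4730007817007, 'xyz': array([0.46004792, 0.00697769, 0.8122091 ]), 'orientation': array([-0.04836721,  0.03606335,  0.71542969, -0.696075  ])}
wrist {'vfov': 58.015708647048896, 'cx': 279.35585533261457, 'cy': 203.71155780450837, 'xyz': array([0.21868642, 0.61790514, 0.37249655]), 'orientation': array([-0.13996605, -0.08485124,  0.51659205,  0.8404418 ])}
{'time': 0.15, 'qpos': array([-0.83981443,  0.50162239, -0.42682324,  1.5512091 ,  0.22079887,
        1.13827386, -0.21029379]), 'dq': array([-0.00047843,  0.00010977, -0.00232309, -0.00180477,  0.00101722,
       -0.00102954,  0.00051755]), 'effort': array([-6.54464195e-03, -5.70039439e+01, -5.82507178e+00, -2.81282043e+01,
        1.07214967e-02,  7.89241312e-03, -9.71404290e-06]), 'position': array([0.29289671, 0.57971183, 0.24950374]), 'orientation': array([ 2.31744408e-01,  9.72776435e-01, -7.06354860e-04, -1.97141180e-04]), 'ft_force': array([-0.13063939,  0.2401323 , -0.2407746 ]), 'torque': array([-0.01861407,  0.05271095,  0.02797733]), 'grasp_force': 0.0, 'opening': 0.08559076164775314}
```

View pics/top0.png

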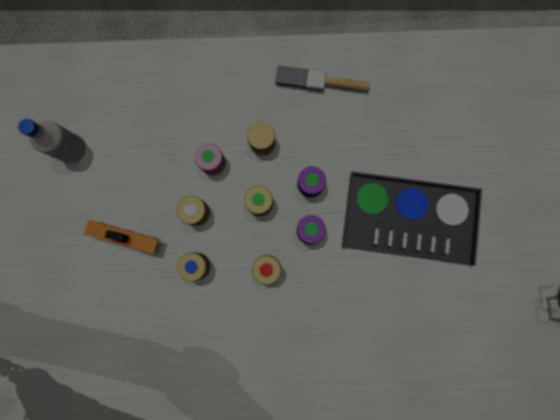

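View pics/scene0.png

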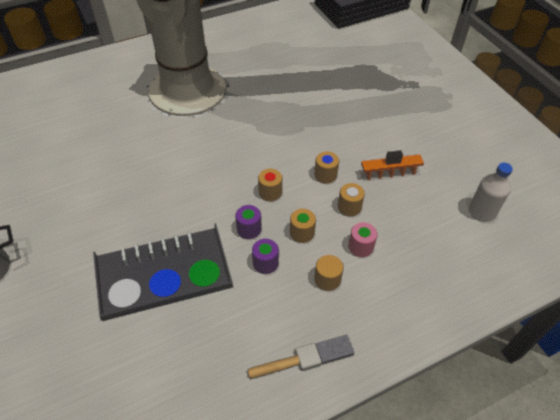

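Top view: the ochre cheeses are blue (192,267), white (191,210), green (259,199), red (267,270) and plain (262,138). The purple (312,181), (311,230) and pink (209,157) ones are decoys. The keeper is at (122,237). Pads: green (373,198), blue (412,204), white (453,209). The green-tagged one at (259,199) is the one meant, since its body is ochre. I'll confirm it in a crop.

```bash
python3 - <<'E'
from h import *
f=load('top');im=f['image']
cv2.imwrite('pics/crop1.png',cv2.resize(im[110:300,70:330],None,fx=3,fy=3,interpolation=cv2.INTER_CUBIC))
hsv=cv2.cvtColor(im,cv2.COLOR_BGR2HSV).astype(int);H,S,V=[hsv[...,i] for i in range(3)]
def cen(m,u,v,r):
    k=np.zeros(m.shape,np.uint8);cv2.circle(k,(u,v),r,1,-1)
    ys,xs=np.nonzero(m&(k>0));return xs.mean(),ys.mean(),len(xs)
col={'green':(H>45)&(H<80)&(S>120),'blue':(H>105)&(H<130)&(S>120),'red':((H<8)|(H>172))&(S>120),'white':(S<60)&(V>110)}
for n,c,u,v,r,z in[('blue','blue',192,267,10,.056),('white','white',191,210,9,.056),('green','green',259,199,10,.056),('red','red',267,270,10,.056),
 ('PG','green',373,198,20,.006),('PB','blue',412,204,20,.006),('PW','white',453,209,20,.006),('purp1','green',312,181,10,.056),('purp2','green',311,230,10,.056),('pink','green',209,157,10,.056)]:
    a,b,k=cen(col[c],u,v,r); print(n,round(a,1),round(b,1),k,px(f,a,b,z).round(4),px(f,a,b).round(4))
print('plain',px(f,262,136,.056),px(f,262,136))
m=(H>5)&(H<16)&(S>170)&(V>100);k=np.zeros(m.shape,np.uint8);k[210:265,75:170]=1
ys,xs=np.nonzero(m&(k>0));print(len(xs),cv2.minAreaRect(np.c_[xs,ys].astype(np.float32)))
for u,v in[(100,228),(150,247),(117,237)]:print(px(f,u,v,.04).round(4),px(f,u,v).round(4))
for u,v in[(376,230),(447,240)]:print(px(f,u,v,.03).round(4),px(f,u,v).round(4))
for n in['PG','PB']:pass
E
```

```text
blue 190.7 266.7 112 [0.4459 0.1899 0.056 ] [0.4459 0.1903 0.0546]
white 189.7 209.1 144 [0.5567 0.1918 0.056 ] [0.5569 0.1923 0.0541]
green 257.9 199.1 101 [0.5725 0.059  0.056 ] [0.5726 0.059  0.0551]
red 266.0 269.7 125 [0.4366 0.0464 0.056 ] [0.4366 0.0464 0.0549]
PG 372.0 198.2 758 [ 0.5749 -0.1726  0.006 ] [ 0.575  -0.1728  0.0051]
PB 411.8 203.6 822 [ 0.5613 -0.2532  0.006 ] [ 0.5612 -0.253   0.0068]
PW 451.9 209.0 670 [ 0.5479 -0.3339  0.006 ] [ 0.5482 -0.3352  0.0028]
purp1 311.9 179.5 105 [ 0.6079 -0.0471  0.056 ] [ 0.6075 -0.0469  0.058 ]
purp2 311.1 228.9 108 [ 0.5117 -0.042   0.056 ] [ 0.5116 -0.0419  0.0576]
pink 207.5 155.8 86 [0.6616 0.1567 0.056 ] [0.6614 0.1566 0.0565]
plain [0.69828106 0.04837884 0.056     ] [0.6979956  0.04832923 0.0569061 ]
209 ((111.40564727783203, 233.83018493652344), (50.96076202392578, 13.186612129211426), 15.945395469665527)
[0.5261 0.374  0.04  ] [0.5262 0.3743 0.0395]
[0.486 0.274 0.04 ] [0.486  0.2738 0.0407]
[0.5074 0.3397 0.04  ] [0.5056 0.3269 0.0697]
[ 0.5078 -0.1716  0.03  ] [ 0.508  -0.1725  0.0263]
[ 0.4843 -0.3093  0.03  ] [ 0.4844 -0.3098  0.0289]
```

View pics/crop1.png

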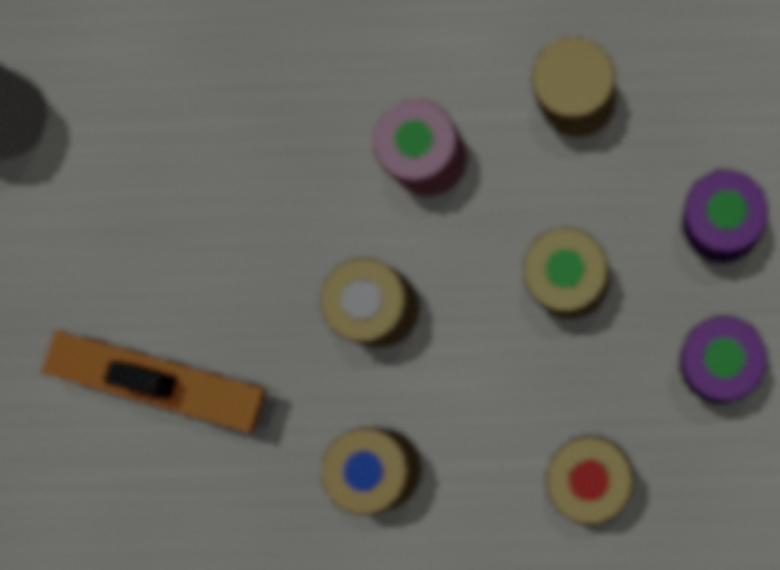

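Crop confirms it: tagged ochre bodies blue, white, green and red, plus the plain one; the decoys are pink and purple. Pad spacing comes out at 81.7 mm (should be 82), and heights agree. Tray yaw is about -9.4°. I'll grip with the fingers along the tray x axis, starting with white.

Request:
step_arm(
  deltas=[
    [1,0.6,-0.9,0,-1],
    [1,0.6,-0.9,0,-1],
    [1,0.6,-0.9,0,-1],
    [1,0.6,-0.9,0,-1],
    [1,0.6,-0.9,0,-1],
    [1,0.6,-0.9,0,-1],
    [1,0.6,-0.9,0,-1],
    [1,0.6,-0.9,0,-1],
    [1,0.6,-0.9,0,-1],
    [1,0.6,-0.9,0,-1],
  ],
)

```text
time: 1.15
position: [0.5336, 0.2185, 0.2502]
orientation: [0.622, 0.783, -0.0, -0.0]
ft_force: [0.9, 0.5, -0.7]
opening: 0.0854
grasp_force: 0.0
```

```bash
cat >> h.py <<'E'
def to(x,y,z,yaw):
    "remaining move in tool units; yaw = finger line angle deg"
    s=arm.read_state();p=np.array(s['position'])
    v=R.from_quat(s['orientation']).apply([0,1,0]);a=np.degrees(np.arctan2(v[1],v[0]))
    d=(yaw-a+90)%180-90
    print('t',round(s['time'],2),'pos',p.round(4),'yaw',round(a,1),'need',((np.array([x,y,z])-p)/.04).round(3),'turn',round(d/5,2),'q7',round(s['qpos'][6],2),'open',round(s['opening'],4),'gf',round(s['grasp_force'],1),'F',np.round(s['ft_force'],1))
E
python3 -c "
from h import *
to(.5567,.1918,.12,-9.4)
f=load('top')
a=px(f,70+57/3,110+332/3,.04);b=px(f,70+42/3,110+373/3,.04);c=px(f,70+264/3,110+388/3,.04);d=px(f,70+250/3,110+432/3,.04)
m=(a+b)/2;n=(c+d)/2;print((m+n)/2,np.linalg.norm(m-n),np.degrees(np.arctan2(*(m-n)[:2])))"
```

```text
t 1.15 pos [0.5336 0.2185 0.2502] yaw 13.0 need [ 0.577 -0.669 -3.255] turn -4.48 q7 -0.25 open 0.0854 gf 0.0 F [ 0.9  0.5 -0.7]
[0.50713397 0.3319019  0.04      ] 0.14431449543230968 16.720264229007704
```

Request:
step_arm(
  deltas=[
    [1,0.3,-0.35,-0.6,-1],
    [1,0.25,-0.3,-0.7,-1],
    [1,0,0,-0.9,-1],
    [1,0,0,-0.9,-1],
    [1,0,0,0,-0.4],
    [1,0,0,0,0],
    [1,0,0,0,0],
  ],
)

```text
time: 1.85
position: [0.5554, 0.1945, 0.1266]
orientation: [0.759, 0.651, 0.0, 0.0]
ft_force: [-0.2, 0.4, 0.4]
opening: 0.0854
grasp_force: 0.0
```

```bash
python3 -c "
from h import *
to(.5567,.1918,.04,-9.4)
f=grab('wrist','wrist1')"
```

```text
t 1.85 pos [0.5554 0.1945 0.1266] yaw -8.7 need [ 0.032 -0.067 -2.165] turn -0.13 q7 -0.56 open 0.0854 gf 0.0 F [-0.2  0.4  0.4]
```

View pics/wrist1.png

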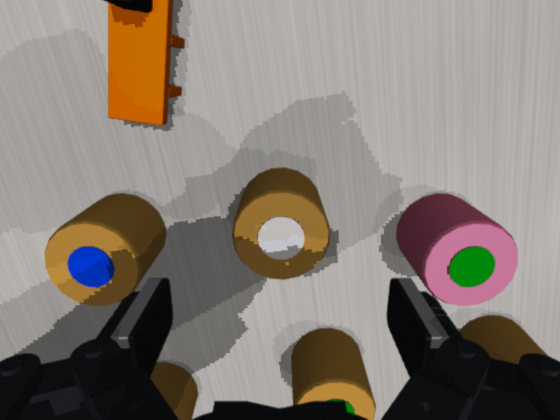

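Wrist view: the white tag at (281,238) sits midway between the open fingers, blue tag at (91,266), green tag at (338,408). I'll cross-check positions.

```bash
python3 -c "
from h import *
f=load('wrist')
for u,v in[(281,238),(91,266),(472,267)]:print(px(f,u,v,.056).round(4),px(f,u,v).round(4))"
```

```text
[0.5558 0.1918 0.056 ] [0.5558 0.1917 0.0558]
[0.4457 0.1912 0.056 ] [0.4458 0.1913 0.0563]
[0.6613 0.1571 0.056 ] [0.6607 0.1579 0.0572]
```

Both cameras agree within about 1 mm. Descend and grip.

Request:
step_arm(
  deltas=[
    [1,0.03,-0.07,-0.7,-0.1],
    [1,0,0,-0.7,0],
    [1,0,0,-0.5,0],
    [1,0,0,-0.27,0],
    [1,0,0,0,0],
    [-1,0,0,0,0],
    [-1,0,0,0,0],
    [-1,0,0,0,0],
    [-1,0,0,0,0],
    [-1,0,0,0,0],
  ],
)

```text
time: 2.9
position: [0.5577, 0.192, 0.0413]
orientation: [0.762, 0.647, 0.002, 0.001]
ft_force: [-0.4, -0.1, 6.7]
opening: 0.0543
grasp_force: 64.1
```

```bash
python3 -c "
from h import *
to(.548,-.334,.17,-9.4)"
```

```text
t 2.9 pos [0.5577 0.192  0.0413] yaw -9.3 need [ -0.242 -13.15    3.218] turn -0.02 q7 -0.56 open 0.0543 gf 64.1 F [-0.4 -0.1  6.7]
```

Request:
step_arm(
  deltas=[
    [-1,0,0,0.6,0],
    [-1,0,0,1,0],
    [-1,0,-0.6,0.8,0],
    [-1,0,-1,0.2,0],
    [-1,0,-1,0,0],
    [-1,0,-1,0,0],
    [-1,0,-1,0,0],
    [-1,0,-1,0,0],
    [-1,0,-1,0,0],
    [-1,0,-1,0,0],
  ],
)

```text
time: 3.9
position: [0.556, -0.1142, 0.1439]
orientation: [0.762, 0.648, 0.0, 0.0]
ft_force: [0.8, 0.6, -1.1]
opening: 0.0542
grasp_force: 63.8
```

Request:
step_arm(
  deltas=[
    [-1,0,-1,0,0],
    [-1,0,-1,0,0],
    [-1,-0.1,-1,0,0],
    [-1,-0.1,-1,0,0],
    [-1,0,-1,0,0],
    [-1,0,-0.5,-0.4,0],
    [-1,0,0,-0.6,0],
    [-1,0,0,0,0],
    [-1,0,0,0,0],
  ],
)

```text
time: 4.8
position: [0.548, -0.3316, 0.1033]
orientation: [0.762, 0.648, -0.0, -0.001]
ft_force: [0.6, -0.4, -0.4]
opening: 0.0543
grasp_force: 63.7
```

```bash
python3 -c "
from h import *
to(.548,-.334,.0475,-9.4)
f=grab('wrist','wrist2')"
```

```text
t 4.8 pos [ 0.548  -0.3316  0.1033] yaw -9.3 need [ 1.000e-03 -6.100e-02 -1.394e+00] turn -0.03 q7 0.38 open 0.0543 gf 63.7 F [ 0.6 -0.4 -0.4]
```

View pics/wrist2.png

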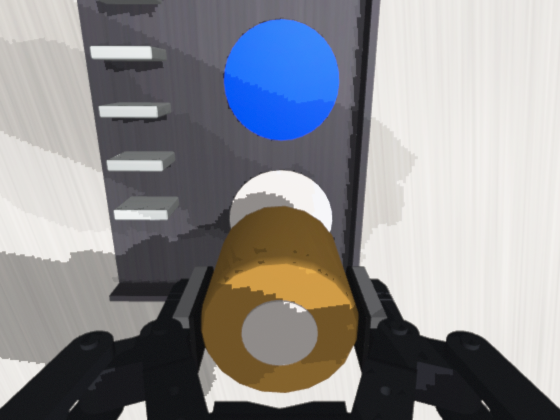

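Wrist view: white cheese held straight over the white pad. Blue pad centre is at (281,79), and the fin tops centre near (122,52), (128,110), (135,160), (141,211).

```bash
python3 -c "
from h import *
f=load('wrist')
print(px(f,281.5,79,.006).round(4),px(f,281.5,79).round(4))
for u,v in[(122,52),(128,110),(135,160),(141,211)]:print(px(f,u,v,.03).round(4),px(f,u,v).round(4))"
```

```text
[ 0.562  -0.2513  0.006 ] [ 0.562  -0.2513  0.0048]
[ 0.488  -0.2264  0.03  ] [ 0.4878 -0.2263  0.0294]
[ 0.483  -0.2532  0.03  ] [ 0.4828 -0.2532  0.0296]
[ 0.4792 -0.2786  0.03  ] [ 0.4788 -0.2787  0.0291]
[ 0.4743 -0.3068  0.03  ] [ 0.4743 -0.3068  0.0298]
```

Request:
step_arm(
  deltas=[
    [-1,0,-0.05,-0.5,0],
    [-1,0,0,-0.5,0],
    [-1,0,0,-0.25,0],
    [-1,0,0,-0.12,0],
    [-1,0,0,0,0],
    [-1,0,0,0,0],
  ],
)

```text
time: 5.45
position: [0.5491, -0.3348, 0.0498]
orientation: [0.762, 0.648, 0.0, 0.001]
ft_force: [-0.3, -0.1, -1.3]
opening: 0.0544
grasp_force: 63.7
```

Request:
step_arm(
  deltas=[
    [-1,0,0,-0.06,0],
    [-1,0,0,-0.04,0],
    [-1,0,0,0,0],
    [-1,0,0,0,0],
  ],
)

```text
time: 5.85
position: [0.5493, -0.3353, 0.0473]
orientation: [0.762, 0.647, 0.0, 0.001]
ft_force: [-4.7, 1.9, 10.8]
opening: 0.0546
grasp_force: 65.1
```

Contact; release, retreat, and go to blue at (0.4458,0.1905).

Request:
step_arm(
  deltas=[
    [0.7,0,0,0,0],
    [0.7,0,0,0,0],
    [0.7,0,0,0,0],
    [0.8,0,0,0.5,0],
    [1,0,0,1,0],
    [1,-0.1,0.6,0.7,0],
    [1,-0.2,1,0,0],
    [1,-0.2,1,0,0],
    [1,-0.2,1,0,0],
    [1,-0.2,1,0,0],
  ],
)

```text
time: 6.85
position: [0.5118, -0.1491, 0.1327]
orientation: [0.762, 0.647, 0.0, 0.0]
ft_force: [1.0, -0.8, 0.3]
opening: 0.0851
grasp_force: 0.0
```

Request:
step_arm(
  deltas=[
    [1,-0.2,1,0,0],
    [1,-0.2,1,0,0],
    [1,-0.2,1,0,0],
    [1,-0.2,1,0,0],
    [1,-0.2,1,0,0],
    [1,-0.2,1,0,0],
    [1,-0.2,1,0,0],
    [1,-0.2,0.5,0,0],
    [1,0,0,0,0],
  ],
)

```text
time: 7.75
position: [0.4469, 0.1533, 0.1327]
orientation: [0.76, 0.65, 0.0, -0.001]
ft_force: [-0.3, -0.3, -0.3]
opening: 0.0855
grasp_force: 0.0
```

```bash
python3 -c "
from h import *
to(.4458,.1905,.04,-9.4)"
```

```text
t 7.75 pos [0.4469 0.1533 0.1327] yaw -8.9 need [-0.028  0.93  -2.317] turn -0.09 q7 -0.57 open 0.0855 gf 0.0 F [-0.3 -0.3 -0.3]
```

Request:
step_arm(
  deltas=[
    [1,-0.02,0.6,0,-0.1],
    [1,0,0.33,-0.6,0],
    [1,0,0,-0.8,0],
    [1,0,0,-0.6,0],
    [1,0,0,-0.32,0],
    [1,0,0,0,0],
    [1,0,0,0,0],
  ],
)

```text
time: 8.45
position: [0.448, 0.1861, 0.0403]
orientation: [0.765, 0.644, 0.0, 0.0]
ft_force: [-0.2, 0.3, 0.8]
opening: 0.085
grasp_force: 0.0
```

```bash
python3 -c "
from h import *
to(.4458,.1905,.04,-9.4)"
```

```text
t 8.45 pos [0.448  0.1861 0.0403] yaw -9.9 need [-0.056  0.11  -0.008] turn 0.09 q7 -0.68 open 0.085 gf 0.0 F [-0.2  0.3  0.8]
```

Request:
step_arm(
  deltas=[
    [1,-0.05,0.11,0,0],
    [1,0,0,0,0],
    [-1,0,0,0,0],
    [-1,0,0,0,0],
    [-1,0,0,0,0],
    [-1,0,0,0,0],
    [-1,0,0,0,0],
  ],
)

```text
time: 9.15
position: [0.4458, 0.1911, 0.0409]
orientation: [0.765, 0.644, 0.0, 0.0]
ft_force: [-2.8, -0.5, 8.7]
opening: 0.0545
grasp_force: 62.0
```

```bash
python3 -c "
from h import *
to(.5615,-.2523,.14,-9.4)"
```

```text
t 9.15 pos [0.4458 0.1911 0.0409] yaw -9.8 need [  2.894 -11.086   2.478] turn 0.08 q7 -0.69 open 0.0545 gf 62.0 F [-2.8 -0.5  8.7]
```

Request:
step_arm(
  deltas=[
    [-1,0,0,0.6,0],
    [-1,0,0,1,0],
    [-1,0.1,-0.6,0.8,0],
    [-1,0.25,-1,0.1,0],
    [-1,0.25,-1,0,0],
    [-1,0.25,-1,0,0],
    [-1,0.25,-1,0,0],
    [-1,0.25,-1,0,0],
    [-1,0.25,-1,0,0],
    [-1,0.25,-1,0,0],
  ],
)

```text
time: 10.15
position: [0.5193, -0.1147, 0.1399]
orientation: [0.765, 0.644, -0.0, -0.0]
ft_force: [1.2, -0.3, -0.8]
opening: 0.0544
grasp_force: 63.9
```

Request:
step_arm(
  deltas=[
    [-1,0.25,-1,0,0],
    [-1,0.25,-1,0,0],
    [-1,0.25,-1,0,0],
    [-1,0.25,-0.5,0,0],
    [-1,0.15,0,0,0],
    [-1,0,0,0,0],
  ],
)

```text
time: 10.75
position: [0.5658, -0.2527, 0.1394]
orientation: [0.765, 0.644, 0.0, -0.0]
ft_force: [0.6, 0.5, -1.7]
opening: 0.0541
grasp_force: 63.9
```

```bash
python3 -c "
from h import *
to(.5615,-.2523,.05,-9.4)"
```

```text
t 10.75 pos [ 0.5658 -0.2527  0.1394] yaw -9.8 need [-0.106  0.01  -2.236] turn 0.09 q7 0.24 open 0.0541 gf 63.9 F [ 0.6  0.5 -1.7]
```

Request:
step_arm(
  deltas=[
    [-1,-0.1,0.01,-0.7,0],
    [-1,0,0,-0.7,0],
    [-1,0,0,-0.5,0],
    [-1,0,0,-0.3,0],
    [-1,0,0,-0.1,0],
    [-1,0,0,0,0],
    [-1,0,0,0,0],
  ],
)

```text
time: 11.45
position: [0.5623, -0.2523, 0.0488]
orientation: [0.765, 0.644, 0.001, 0.001]
ft_force: [0.5, -0.6, -0.6]
opening: 0.0545
grasp_force: 63.9
```

```bash
python3 -c "
from h import *
to(.5615,-.2523,.0465,-9.4)"
```

```text
t 11.45 pos [ 0.5623 -0.2523  0.0488] yaw -9.8 need [-0.02  -0.    -0.058] turn 0.07 q7 0.25 open 0.0545 gf 63.9 F [ 0.5 -0.6 -0.6]
```

Request:
step_arm(
  deltas=[
    [-1,-0.02,0,-0.05,0],
    [-1,0,0,-0.03,0],
    [-1,0,0,0,0],
    [0.7,0,0,0,0],
    [0.7,0,0,0,0],
    [0.7,0,0,0,0],
    [0.8,0,0,0.5,0],
    [1,0,0,1,0],
    [1,0,0.4,0.8,0],
    [1,0,1,0,0],
  ],
)

```text
time: 12.45
position: [0.5635, -0.2025, 0.1419]
orientation: [0.767, 0.641, 0.002, 0.005]
ft_force: [1.6, -1.0, -0.3]
opening: 0.0855
grasp_force: 0.0
```

Request:
step_arm(
  deltas=[
    [1,0,1,0,0],
    [1,0,1,0,0],
    [1,0,1,0,0],
    [1,0,1,0,0],
    [1,0.1,1,0,0],
    [1,0.1,0.8,0,0],
    [1,0.1,0.4,0,0],
    [1,0,0,0,0],
    [1,0,0,0,0],
  ],
)

```text
time: 13.35
position: [0.5727, 0.0496, 0.1365]
orientation: [0.765, 0.644, -0.001, 0.0]
ft_force: [-0.7, -0.4, -0.6]
opening: 0.0855
grasp_force: 0.0
```

```bash
python3 -c "
from h import *
to(.5725,.059,.04,-9.4)
f=grab('wrist','wrist3');grab('scene','scene1')"
```

```text
t 13.35 pos [0.5727 0.0496 0.1365] yaw -9.9 need [-0.004  0.235 -2.412] turn 0.09 q7 -0.3 open 0.0855 gf 0.0 F [-0.7 -0.4 -0.6]
```

View pics/wrist3.png

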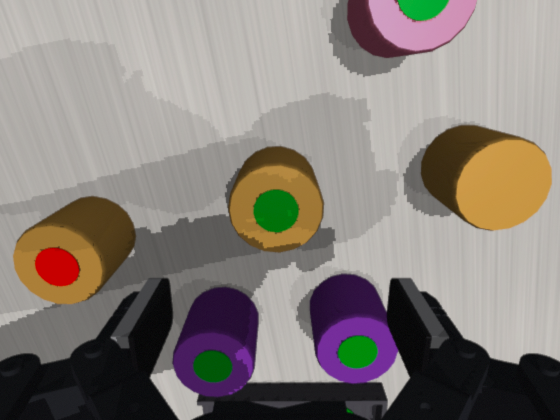

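View pics/scene1.png

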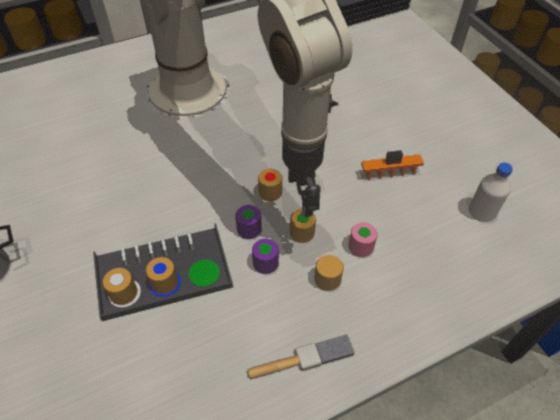

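Wrist: green tag on the ochre body at (276,210), as expected. Scene: white (118,281) and blue (160,268) are standing on their pads; I'll check their offsets.

```bash
python3 -c "
from h import *
f=load('scene')
for u,v in[(118.5,281),(160,268.5),(327,160)]:print(px(f,u,v,.062).round(4),px(f,u,v).round(4))
print(px(f,204,272.5,.006))
f=load('wrist');print(px(f,276,210.5,.056),px(f,276,210.5))
cv2.imwrite('pics/crop2.png',cv2.resize(load('scene')['image'][225:320,85:240],None,fx=5,fy=5,interpolation=cv2.INTER_CUBIC))"
```

```text
[ 0.5544 -0.3326  0.062 ] [ 0.5547 -0.3325  0.0624]
[ 0.5627 -0.252   0.062 ] [ 0.5624 -0.252   0.0616]
[0.4527 0.1863 0.062 ] [4.041e-01 2.193e-01 3.000e-04]
[ 0.57523143 -0.1715256   0.006     ]
[0.57227273 0.05990177 0.056     ] [0.5723055  0.06006397 0.0564556 ]
```

View pics/crop2.png

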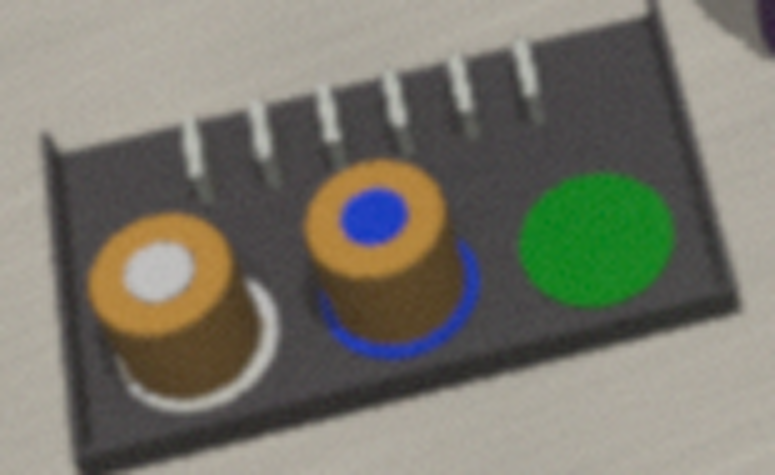

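Request:
step_arm(
  deltas=[
    [1,0,0.23,-0.6,0],
    [1,0,0,-0.8,0],
    [1,0,0,-0.7,0],
    [1,0,0,-0.3,0],
    [1,0,0,0,0],
    [1,0,0,0,0],
  ],
)

```text
time: 14.05
position: [0.5733, 0.0596, 0.0414]
orientation: [0.765, 0.644, 0.0, 0.0]
ft_force: [0.0, 0.8, 0.6]
opening: 0.0854
grasp_force: 0.0
```

```bash
python3 -c "
from h import *
to(.5725,.059,.04,-9.4)"
```

```text
t 14.05 pos [0.5733 0.0596 0.0414] yaw -9.9 need [-0.021 -0.015 -0.036] turn 0.1 q7 -0.32 open 0.0854 gf 0.0 F [0.  0.8 0.6]
```

Request:
step_arm(
  deltas=[
    [1,-0.02,0,-0.03,0],
    [-1,0,0,0,0],
    [-1,0,0,0,0],
    [-1,0,0,0,0],
    [-1,0,0,0,0],
    [-1,0,0,0.6,0],
    [-1,0,0,1,0],
    [-1,0,-0.4,0.8,0],
    [-1,0,-0.9,0.1,0],
    [-1,0,-0.9,0,0],
  ],
)

```text
time: 15.05
position: [0.5733, -0.0272, 0.1419]
orientation: [0.764, 0.645, 0.002, 0.001]
ft_force: [1.8, -0.4, -2.4]
opening: 0.0543
grasp_force: 63.9
```

Request:
step_arm(
  deltas=[
    [-1,0,-0.9,0,0],
    [-1,0,-0.9,0,0],
    [-1,0,-0.9,0,0],
    [-1,0,-0.6,0,0],
    [-1,0,-0.3,0,0],
    [-1,0,0,0,0],
  ],
)

```text
time: 15.65
position: [0.5714, -0.1734, 0.1396]
orientation: [0.766, 0.643, -0.0, 0.0]
ft_force: [-0.4, -0.7, -1.5]
opening: 0.0545
grasp_force: 63.8
```

```bash
python3 -c "
from h import *
to(.575,-.172,.05,-9.4)
f=load('scene')
for u,v in[(116.6,279.4),(160,268)]:print(px(f,u,v,.062).round(4),px(f,u,v).round(4))"
```

```text
t 15.65 pos [ 0.5714 -0.1734  0.1396] yaw -10.0 need [ 0.09   0.036 -2.239] turn 0.12 q7 0.11 open 0.0545 gf 63.8 F [-0.4 -0.7 -1.5]
[ 0.5493 -0.3349  0.062 ] [ 0.5483 -0.335   0.0606]
[ 0.5616 -0.2516  0.062 ] [ 0.5617 -0.2516  0.0622]
```

White and blue are within about 2 mm of their pads. Lower green.

Request:
step_arm(
  deltas=[
    [-1,0.09,0.03,-0.7,0],
    [-1,0,0,-0.7,0],
    [-1,0,0,-0.5,0],
    [-1,0,0,-0.3,0],
    [-1,0,0,-0.1,0],
    [-1,0,0,0,0],
    [-1,0,0,0,0],
  ],
)

```text
time: 16.35
position: [0.5765, -0.1695, 0.0484]
orientation: [0.765, 0.645, 0.001, 0.001]
ft_force: [-0.3, -0.9, -1.7]
opening: 0.0546
grasp_force: 63.8
```

```bash
python3 -c "
from h import *
to(.575,-.172,.0465,-9.4)"
```

```text
t 16.35 pos [ 0.5765 -0.1695  0.0484] yaw -9.7 need [-0.037 -0.063 -0.046] turn 0.07 q7 0.11 open 0.0546 gf 63.8 F [-0.3 -0.9 -1.7]
```

Request:
step_arm(
  deltas=[
    [-1,-0.03,-0.06,-0.04,0],
    [-1,0,0,-0.03,0],
    [-1,0,0,0,0],
    [0.7,0,0,0,0],
    [0.7,0,0,0,0],
    [0.7,0,0,0,0],
    [0.8,0,0,0.5,0],
    [1,0,0,1,0],
    [1,0,0.4,0.8,0],
    [1,0,1,0,0],
  ],
)

```text
time: 17.35
position: [0.5775, -0.1222, 0.1417]
orientation: [0.767, 0.641, 0.002, 0.005]
ft_force: [0.7, 0.7, -0.4]
opening: 0.0855
grasp_force: 0.0
```

Request:
step_arm(
  deltas=[
    [1,-0.1,1,0.2,0],
    [1,-0.1,1,0.2,0],
    [1,-0.2,1,0,0],
    [1,-0.2,1,0,0],
    [1,-0.2,1,0,0],
    [1,-0.2,1,0,0],
    [1,-0.2,1,0,-0.5],
    [1,-0.2,1,0,-0.5],
    [1,-0.2,1,0,-0.4],
    [1,-0.2,1,0,0],
  ],
)

```text
time: 18.35
position: [0.5018, 0.2847, 0.1526]
orientation: [0.803, 0.596, -0.0, 0.0]
ft_force: [1.0, -0.1, -0.4]
opening: 0.0858
grasp_force: 0.0
```

Request:
step_arm(
  deltas=[
    [1,0,0.6,0,0],
    [1,0,0.3,0,0],
    [1,0,0,0,0],
    [1,0,0,0,0],
  ],
)

```text
time: 18.75
position: [0.5028, 0.3174, 0.1524]
orientation: [0.803, 0.596, -0.001, 0.001]
ft_force: [-0.3, -1.8, 0.1]
opening: 0.0857
grasp_force: 0.0
```

```bash
python3 -c "
from h import *
to(.507,.332,.062,-16.7)
f=grab('wrist','wrist4');g=grab('scene');t=grab('top')
cv2.imwrite('pics/crop3.png',cv2.resize(g['image'][225:320,85:240],None,fx=5,fy=5,interpolation=cv2.INTER_CUBIC))"
```

```text
t 18.75 pos [0.5028 0.3174 0.1524] yaw -16.9 need [ 0.105  0.365 -2.259] turn 0.04 q7 -0.92 open 0.0857 gf 0.0 F [-0.3 -1.8  0.1]
```

View pics/wrist4.png

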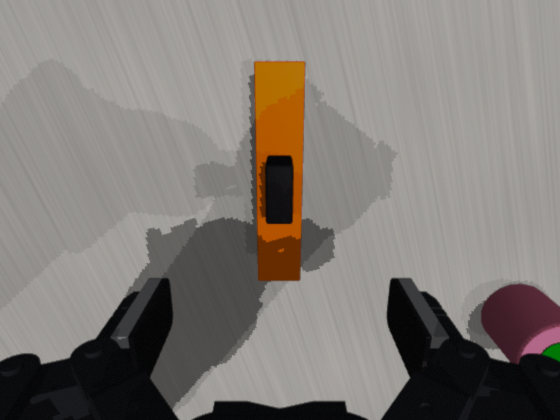

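View pics/crop3.png

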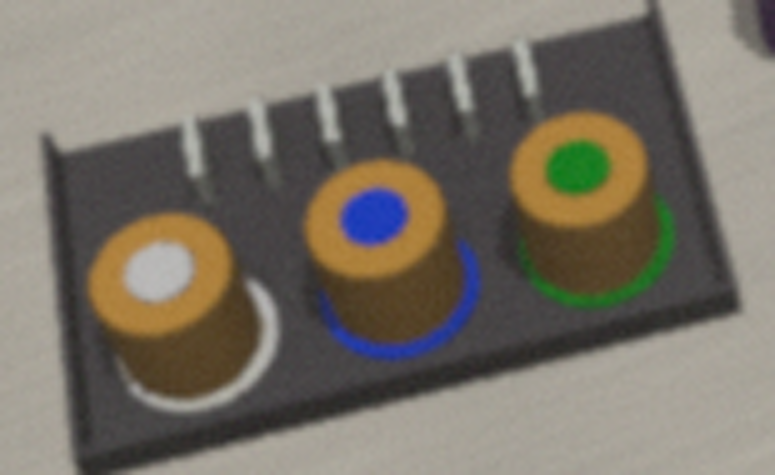

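Wrist: the keeper bar's corners are (255,62), (305,62), (258,280), (300,280), with the black tab near (279,189). The scene crop shows all three cheeses on their pads.

```bash
python3 -c "
from h import *
f=load('wrist')
P=[px(f,u,v,.04) for u,v in[(255,62),(305,62),(258,280),(300,280)]]
m=(P[0]+P[1])/2;n=(P[2]+P[3])/2;c=(m+n)/2;d=m-n;y=np.degrees(np.arctan2(d[1],d[0]))-90
print(c,np.linalg.norm(d),y)
to(c[0],c[1],.062,y)
g=load('scene')
for u,v in[(158,272),(374,216),(577,166)]:print(px(g,85+u/5,225+v/5,.062).round(4))"
```

```text
[0.5079458  0.33497312 0.04      ] 0.14415836603884585 -17.20751599824547
t 18.9 pos [0.503  0.317  0.1526] yaw -17.0 need [ 0.123  0.45  -2.266] turn -0.05 q7 -0.92 open 0.0853 gf 0.0 F [ 0.4 -0.  -1.3]
[ 0.5493 -0.3349  0.062 ]
[ 0.5618 -0.2521  0.062 ]
[ 0.5751 -0.1723  0.062 ]
```

Request:
step_arm(
  deltas=[
    [1,0.12,0.43,-0.6,0],
    [1,0,0,-0.7,0],
    [1,0,0,-0.6,0],
    [1,0,0,-0.3,0],
    [1,0,0,0,0],
    [1,0,0,0,0],
  ],
)

```text
time: 19.5
position: [0.5078, 0.3362, 0.0654]
orientation: [0.803, 0.596, 0.0, 0.0]
ft_force: [0.2, 0.0, 0.3]
opening: 0.0852
grasp_force: 0.0
```

```bash
python3 -c "
from h import *
to(.5077,.334,.062,-17.)"
```

```text
t 19.5 pos [0.5078 0.3362 0.0654] yaw -16.9 need [-0.002 -0.055 -0.085] turn -0.03 q7 -0.95 open 0.0852 gf 0.0 F [0.2 0.  0.3]
```

Request:
step_arm(
  deltas=[
    [1,0,-0.05,-0.06,0],
    [-1,0,0,0,0],
    [-1,0,0,0,0],
    [-1,0,0,0,0],
    [-1,0,0,0,0],
    [-1,0,0,0,0],
    [-1,0,0,0,0],
  ],
)

```text
time: 20.2
position: [0.5072, 0.3347, 0.0625]
orientation: [0.803, 0.596, 0.0, -0.0]
ft_force: [-0.6, 0.3, 1.7]
opening: 0.015
grasp_force: 58.7
```

```bash
python3 -c "
from h import *
to(.485,-.24,.17,-9.4)"
```

```text
t 20.2 pos [0.5072 0.3347 0.0625] yaw -16.8 need [ -0.554 -14.368   2.687] turn 1.48 q7 -0.94 open 0.015 gf 58.7 F [-0.6  0.3  1.7]
```

Request:
step_arm(
  deltas=[
    [-1,0,0,0.6,0],
    [-1,0,0,0.9,0],
    [-1,0,-0.3,0.9,0],
    [-1,0,-0.8,0.3,0],
    [-1,0,-1,0,0.5],
    [-1,0,-1,0,0.5],
    [-1,0,-1,0,0.5],
    [-1,0,-1,0,0],
    [-1,0,-1,0,0],
    [-1,-0.1,-1,0,0],
  ],
)

```text
time: 21.2
position: [0.503, 0.0489, 0.1702]
orientation: [0.762, 0.647, 0.0, 0.0]
ft_force: [1.9, -0.8, -1.5]
opening: 0.0148
grasp_force: 59.0
```

Request:
step_arm(
  deltas=[
    [-1,-0.1,-1,0,0],
    [-1,-0.1,-1,0,0],
    [-1,-0.1,-1,0,0],
    [-1,-0.1,-1,0,0],
    [-1,0,-1,0,0],
    [-1,0,-0.9,0,0],
    [-1,0,-0.6,0,0],
    [-1,0,-0.3,0,0],
    [-1,0,0,0,0],
    [-1,0,0,0,0],
  ],
)

```text
time: 22.2
position: [0.487, -0.2198, 0.1699]
orientation: [0.762, 0.648, 0.0, -0.001]
ft_force: [0.2, 1.2, -1.2]
opening: 0.015
grasp_force: 58.9
```

```bash
python3 -c "
from h import *
to(.485,-.24,.11,-9.4)
f=grab('wrist','wrist5')"
```

```text
t 22.2 pos [ 0.487  -0.2198  0.1699] yaw -9.2 need [-0.051 -0.506 -1.498] turn -0.03 q7 0.27 open 0.015 gf 58.9 F [ 0.2  1.2 -1.2]
```

View pics/wrist5.png

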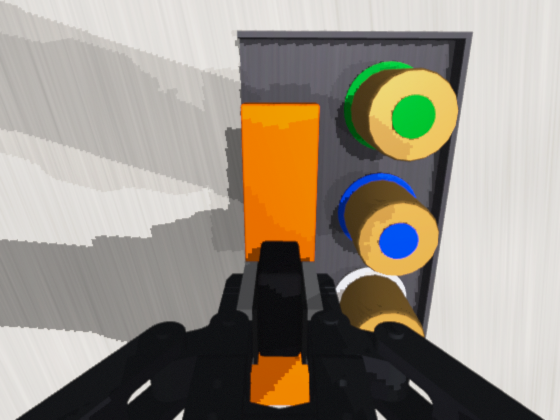

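Wrist: the keeper is held level, with far corners (242,105), (320,105) and near corners about (250,404), (310,402). The cheeses are in place.

```bash
python3 -c "
from h import *
f=load('wrist');z=.1475
print(px(f,281,115))
P=[px(f,u,v,z) for u,v in[(242,105),(320,105),(250,404),(310,402)]]
m=(P[0]+P[1])/2;n=(P[2]+P[3])/2;d=m-n
u=np.array([-np.sin(np.radians(-9.3)),np.cos(np.radians(-9.3)),0])
print(m,m-.073*u,np.linalg.norm(d),(m+n)/2)
for a,b in[(414,117),(398,240)]:print(px(f,a,b,.062),px(f,a,b))
"
```

```text
[ 0.49863072 -0.15148563  0.14675022]
[ 0.49922385 -0.14780886  0.1475    ] [ 0.48742678 -0.21984933  0.1475    ] 0.1430583892179855 [ 0.48751025 -0.21837243  0.1475    ]
[ 0.57586907 -0.17372954  0.062     ] [ 0.57577281 -0.17368297  0.06229509]
[ 0.56144222 -0.25273816  0.062     ] [ 0.56137794 -0.25261644  0.06224364]
```

Keeper is centred on the TCP. Move over (0.485,-0.240) and come down in stages.

Request:
step_arm(
  deltas=[
    [-1,-0.05,-0.3,0,0],
    [-1,0,-0.2,-0.4,0],
    [-1,0,0,-0.6,0],
    [-1,0,0,-0.4,0],
    [-1,0,0,0,0],
    [-1,0,0,0,0],
  ],
)

```text
time: 22.85
position: [0.4851, -0.2412, 0.1144]
orientation: [0.762, 0.648, -0.0, -0.0]
ft_force: [0.4, 0.2, -1.4]
opening: 0.0153
grasp_force: 58.8
```

```bash
python3 -c "
from h import *
to(.485,-.24,.067,-9.4)"
```

```text
t 22.85 pos [ 0.4851 -0.2412  0.1144] yaw -9.3 need [-0.004  0.03  -1.186] turn -0.03 q7 0.33 open 0.0153 gf 58.8 F [ 0.4  0.2 -1.4]
```

Request:
step_arm(
  deltas=[
    [-1,0,0.03,-0.3,0],
    [-1,0,0,-0.25,0],
    [-1,0,0,-0.2,0],
    [-1,0,0,0,0],
    [-1,0,0,0,0],
  ],
)

```text
time: 23.35
position: [0.4849, -0.2402, 0.084]
orientation: [0.762, 0.647, -0.0, -0.0]
ft_force: [0.3, -0.2, -0.9]
opening: 0.0149
grasp_force: 58.9
```

Fins interlaced without contact; continue to the floor.

Request:
step_arm(
  deltas=[
    [-1,0,0,-0.2,0],
    [-1,0,0,-0.12,0],
    [-1,0,0,-0.08,0],
    [-1,0,0,-0.03,0],
    [-1,0,0,0,0],
  ],
)

```text
time: 23.85
position: [0.485, -0.2402, 0.0669]
orientation: [0.762, 0.647, -0.0, -0.0]
ft_force: [-0.2, 0.3, -0.8]
opening: 0.0153
grasp_force: 59.0
```

Request:
step_arm(
  deltas=[
    [-1,0,0,-0.02,0],
    [-1,0,0,0,0],
    [-0.4,0,0,0,0],
    [-0.4,0,0,0,0],
    [-0.4,0,0,0,0],
    [-0.4,0,0,0.4,0],
    [-0.4,0,0,0.8,0],
    [-0.4,0,0,1,0],
    [-0.4,-0.5,0.5,0.8,0],
  ],
)

```text
time: 24.75
position: [0.4675, -0.2227, 0.1889]
orientation: [0.763, 0.647, 0.001, 0.003]
ft_force: [0.0, -0.1, 0.7]
opening: 0.0259
grasp_force: 0.0
```

Request:
step_arm(
  deltas=[
    [0,0,1,0.5,0],
    [0,0,1,0,0],
    [0,0,1,0,0],
    [0,0,1,0,0],
    [0,0,1,0,0],
    [0,0,0,0,0],
    [0,0,0,0,0],
  ],
)

```text
time: 25.45
position: [0.4651, -0.0193, 0.2065]
orientation: [0.761, 0.649, 0.0, 0.0]
ft_force: [0.8, -0.9, 0.7]
opening: 0.0429
grasp_force: 0.0
```

```bash
python3 - <<'E'
from h import *
g=grab('scene');f=grab('top')
im=np.hstack([cv2.resize(g['image'][215:325,80:250],(520,337)),])
b=cv2.resize(f['image'][100:300,160:490],(520,315))
cv2.imwrite('pics/final.png',np.vstack([im[:280],b]))
for u,v in[(372,198)]:print(px(f,u,v))
E
```

```text
[ 0.49478001 -0.0471242   0.56929   ]
```

View pics/final.png

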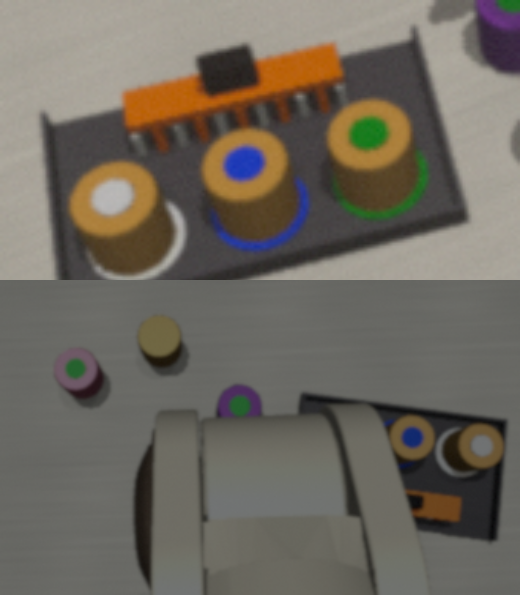

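The scene crop shows the keeper seated between the fins and all three cheeses upright. One numeric check on white's centring and the keeper's height, then hand in.

```bash
python3 - <<'E'
from h import *
f=load('top');g=load('scene')
k=520/330
print('white',px(f,160+482/k,100+(446-280)/k,.062),px(f,160+482/k,100+(446-280)/k)) 
s=520/170
for u,v in[(112,197),(245,163),(369,133),(150,107),(300,70),(228,54)]:print(px(g,80+u/s,215+v/(337/110)))
r=np.array([.5749,-.1726]);b=np.array([.5615,-.2523]);
print('white pad from others',b+(b-r)*82/np.linalg.norm(b-r))
E
```

```text
white [ 0.54802801 -0.33705999  0.062     ] [ 0.54792498 -0.3366571   0.06287854]
[ 0.54835153 -0.33486216  0.06088527]
[ 0.56291634 -0.25165517  0.06324794]
[ 0.57658671 -0.17225538  0.06321133]
[ 0.4792244  -0.29444764  0.04247498]
[ 0.49377322 -0.19374212  0.04097315]
[ 0.48625101 -0.23551755  0.07649039]
white pad from others [-13.0343761  -81.11732429]
```

```bash
python3 -c "
from h import *
print(workorder.close_job())"
```

```text
the job is handed in; nothing more can be done
None
```

The job is handed in (no verdict came back): by the last camera check, the blue, green and white cheeses stand upright within about 4 mm of their own pad centres, and the keeper is seated between the fins; the red-tagged and untagged cheeses were never touched, though I didn't re-measure them.

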